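# Close the label printer's cover and feed a label

## Task

A fresh roll has been put in the label printer and its cover is still standing open: push the cover over with the fingers, bring it down without slamming or forcing it, and press down on it until the catches click and it is fully shut. Then press the feed button on the printer's front deck and let it go. It is all done by pushing: lift nothing, keep the printer where it stands, and leave the other things on the desk alone.

Things in the scene. Friction and masses are not known exactly. Their poses are not given: they have to be found in the camera images.
- printer: Black desktop label printer, 1.8 kg, loose on rubber feet. Origin on the desk under it; it spans x -112 to +90 mm, y -70 to +70 mm; -x is its front (towards the robot, give or take its yaw), +z up. Front deck: x -112 to -76 mm, top 78 mm high. Behind it an open tub, rim 91 mm high, with the label roll inside.
- cover (a joint): Hinge angle of the printer's black clamshell cover, rad: 0 fully shut, grows as it opens, 1.6 = open stop (just past upright, leaning away from the front). Starts at 1.42 to 1.58. The hinge is stiff and damped: let go, the cover stays put above about 1.1; lower it sinks slowly and rests on two sprung catches at about 0.09, its front edge some 13 mm proud.
- cover_hinge (a point): Middle of the cover's hinge line, which runs along the printer's y; in the printer's frame x = +75 mm, y = 0, z = 94 mm. The cover is 140 mm wide and reaches 150 mm from the hinge (157 mm with a small finger lip). Its outside is domed: 42 mm off the hinge's plane from 30 to 105 mm along, sloping to 20 mm at the front edge. Shut, the top of the dome is 136 mm above the desk.
- cover_lip (a point): Point on the outside of the cover, middle of its front (free) edge: 150 mm along from the hinge, 18 mm to the outside. Shut: x = -75, y = 0, z = 112 mm in the printer's frame. While the cover stands open this is its top edge, some 240 mm above the desk. About 9 N straight down here snaps the cover past its catches to 0, where they hold it.
- feed (a joint): Travel of the feed button, m: 0 is out, 0.0035 fully pressed; it counts as pressed from 0.0025. A spring pushes it back: 1.4 N to start, 4 N fully down.
- feed_top (a point): Centre of the top of the feed button: a grey rectangular key, 20 mm (x) by 30 mm (y), on the front deck on the printer's -y side (its right as seen from the robot), at x = -94 mm, y = -40 mm, z = 83 mm in the printer's frame; pressed straight down. There are 9 mm between the key and the shut cover behind it.
- spare_roll: Bystander: spare roll of white labels standing on its flat end, 90 mm across, 57 mm high; origin under its centre.
- pen_box: Bystander: square cardboard pen box 75 x 75 x 95 mm with three pens, 145 mm high over all; origin under its centre.
- sanitiser: Bystander: clear pump bottle of hand sanitiser, 62 mm across, 180 mm high; origin under its centre.
- stapler: Bystander: black stapler lying along its x, 142 x 34 x 58 mm; origin under its centre.
- stamp: Bystander: self-inking stamp, 46 x 66 mm, 88 mm high; origin under its centre.
- tube_rack: Bystander: pale rack of capped specimen tubes, 105 x 250 mm, 108 mm high; origin under its centre.
- tape: Bystander: desktop tape dispenser, 160 x 60 mm, 84 mm high; origin under its centre.
Things that resemble listed ones, but are neither listed nor needed, are in the scene too. What is shaped like the printer but green or orange is not meant.

How it is judged:
By the outcome, as a careful person would: the job done as asked, in the order asked, and still so for the second after the job is handed in, with the robot touching nothing.
It also fails if it takes over 45 s, if anything falls off the work surface, if the arm or the gripper's body presses on something with over 40 N, if the wrist force passes 120 N, or if a joint passes its speed limit or range.

## Robot

A 6-joint arm with a two-finger parallel gripper is mounted at the origin on the work surface. World frame = base frame: x ahead of the robot, y to its left, z up, the work surface at z = 0. Lengths are in m, angles in rad, forces in N, time in s.
With the tool pointing down it reaches from about 0.35 to 0.975 m from the base axis. Payload 4.9 kg.
Tool frame: the origin (TCP) lies at the very end of the fingers, on their centre line; the grasp point (between the pads) lies 19 mm behind it (ctrl.tcp_to_grasp is the z of the grasp point in the tool frame, in m); z points along the fingers, y is the line along which they close (so a half turn about z gives the same grasp; the last joint's range is limited). The gripper opens to 85 mm and grips with 20 to 120 N. Pads are 22 mm wide; open, the fingers measure 114 mm over their backs; the gripper's body (76 mm by 85 mm) begins 54 mm behind the grasp point. The pads swing forward as they close: fully open they stand 13 mm farther back than shut.
Start: joints at [1.059, 0.053, 1.613, -0, 1.476, -0.119], TCP at [0.239, 0.577, 0.231] pointing down, gripper open.
Joint ranges: [-3.01, 3.01], [-1.01, 2.22], [0.06, 2.58], [-1.02, 4.17], [0.09, 2.62], [-3.14, 3.14]. Speed limits (rad/s): [2.57, 2.57, 3.14, 3.14, 3.14, 3.14].

## Interface

Orientations are given as a rotation vector (axis times angle).
In Python, from station import ctrl, eyes, job, nets gives the robot as it stands. The module is installed in compiled form; this text tells all that it offers.
- The arm moves only by the tool jog_arm, never from a script. Its argument "commands" is one flat list of numbers, 7 for each row, row after row: the shift along the tool's x, y, z each as a share of 0.06 m, from -1 to 1, then the turn, a rotation vector about the tool's x, y, z each as a share of 0.1 rad, from -1 to 1, then the finger opening in mm, from 0 to 85.4. In form: [x, y, z, ax, ay, az, grip, x, y, z, ax, ay, az, grip, ...]. A call has 1 to 20 rows; each row shifts and turns the commanded pose from where the row before left it, along the tool's axes as they then stand; what a row does not reach is not made up. A row lasts 1/8 s, in which the tool goes at most 62.5 mm and 10.7 degrees, less where a joint would pass 70% of its speed; a pose out of reach is approached as far as the arm can. A call with a number of a shift or a turn outside -1 to 1 is refused whole. A call with a gripper value outside its range is refused whole. The fingers move at their own pace and stop on an object; "newtons" is the grip in N (left out, the last holds). Time passes only in rows, so rows that do not move let the fingers close. It gives the time, the measured TCP pose, the force, the opening and the grip force at its end, in the units of the state.
- ctrl.get_obs(): the state, without advancing time (a new reading comes with each control period).
- eyes.get_image(name): name is "scene" or "top"; returns a dict with "image" (384x512x3 uint8, red, green, blue), "z_map" (384x512 float32, m along the optical axis (not along the pixel's ray), 0 where there is no reading), "K" (3x3 intrinsics, pixels), "dist_coeffs" ([k1, k2, p1, p2, k3] as OpenCV has them; the pictures are not rectified), "cam_to_world" (4x4, takes a point from camera to world coordinates). Camera axes: x right, y up, looking along -z (the intrinsics and any distortion apply to the point x, -y, -z); pixel columns grow to the right and rows downward; lengths in m; the calibration is good to about 2 mm. A picture is of the moment at which its call begins.
- job.finish_job(): hands the job in; it is judged then, once.
Trained networks look in the newest picture that a camera, given by its name, has taken for a name from the list of things; names that differ only in an ending like _2 or _b are one class to them, and where a whole thing is asked for, a point or a joint stands for the part that bears it (a point fixed in the world has none). Each returns a list of dicts, best first, with "p" (0 to 1); they miss things now and then, are a little off and sometimes report something else, mostly with a low value. They report only what shows in the picture. A call takes as long as a camera call. They do not tell look-alikes from the thing itself.
- nets.silhouettes(camera, name): "mask" (384x512 bool, what is visible of it) and "bbox" ([left, top, right, bottom] in pixels, round what is visible of it).
The state is a dict: "t": time; "q": joint angles; "dq": joint speeds; "effort": joint torques, N m; "tool_pos": TCP position; "tool_rot": TCP orientation; "contact_force": force on the tool from outside, world axes, zero at the start; "wrist_torque": the same for the moment, N m; "opening": finger opening in m; "grip_force": force on a finger pad.
Only numpy, scipy, OpenCV 4.12 (cv2) and the standard library are available. Lean on these libraries where they do the work, as an engineer would, in place of code of your own. Each camera call takes 0.05 s, during which the arm holds its last target. There are 200 camera calls.

## Working session

There is one attempt and no reset: what is moved stays moved. The work goes in short steps, Python scripts to look and compute and a tool call to move; the robot and the scene stay as the last step left them, time stands still between calls to the robot, and variables do not carry over. Pictures are saved under pics/ and viewed, at most 10 in all, crops included, and the job is handed in when it is done.

Besides the shell and the picture viewer there is one more tool, called after "Emit:" by a JSON object that holds its "fn" and its "kwargs", one argument or row to a line. jog_arm: Moves the arm, as the interface text tells. Shift numbers are shares of 0.06 m and turn numbers shares of 0.1 rad, none past 1 either way. Its arguments: {"type":"object","properties":{"commands":{"type":"array","items":{"type":"number"}},"newtons":{"type":"number"}},"required":["commands"]}

```bash
mkdir -p pics
cat > h.py <<'E'
import numpy as np, cv2
from station import ctrl, eyes, job, nets
def cloud(d):
    z=d["z_map"]; h,w=z.shape
    u,v=np.meshgrid(np.arange(w),np.arange(h))
    p=cv2.undistortPoints(np.stack([u,v],-1).reshape(-1,1,2).astype(np.float64),d["K"],np.array(d["dist_coeffs"])).reshape(h,w,2)
    P=np.stack([p[...,0]*z,-p[...,1]*z,-z,np.ones_like(z)],-1)@np.array(d["cam_to_world"]).T
    P=P[...,:3]; P[z==0]=np.nan
    return P
E
python3 - <<'E'
from h import *
ims=[]
for c in("scene","top"):
    d=eyes.get_image(c); np.savez(f"{c}0.npz",**d)
    for n in("printer","cover","feed"):
        for m in nets.silhouettes(c,n)[:3]:
            P=cloud(d)[m["mask"]]; print(c,n,round(m["p"],2),m["bbox"],np.nanmedian(P,0).round(3))
    ims.append(d["image"][...,::-1]); 
    cv2.imwrite(f"pics/{c}0.png",d["image"][...,::-1])
o=ctrl.get_obs(); print(o)
E
```

```text
scene printer 0.82 [202.9, 172.8, 280.8, 235.0] [0.57  0.137 0.089]
scene printer 0.72 [306.6, 291.0, 380.3, 363.4] [0.544 0.667 0.127]
scene printer 0.61 [292.8, 155.7, 362.5, 212.0] [0.285 0.247 0.119]
scene cover 0.85 [313.9, 295.4, 374.3, 360.9] [0.545 0.668 0.132]
scene cover 0.79 [207.3, 177.5, 236.9, 225.6] [0.647 0.124 0.227]
scene cover 0.74 [227.8, 104.6, 272.2, 147.3] [ 0.373 -0.104  0.132]
scene feed 0.69 [205.5, 178.0, 240.1, 230.6] [0.646 0.126 0.226]
scene feed 0.4 [351.4, 296.6, 360.2, 305.0] [0.445 0.624 0.082]
scene feed 0.15 [215.8, 251.4, 242.2, 279.4] [0.736 0.272 0.056]
top printer 0.84 [75.8, 164.3, 131.8, 226.4] [0.518 0.653 0.121]
top printer 0.81 [244.6, 142.7, 292.2, 218.8] [0.572 0.12  0.082]
top printer 0.76 [307.2, 215.6, 377.9, 265.1] [ 0.367 -0.117  0.127]
top cover 0.97 [73.6, 165.1, 122.6, 212.9] [0.532 0.664 0.132]
top cover 0.91 [195.7, 249.8, 256.7, 306.2] [0.258 0.243 0.133]
top cover 0.84 [313.4, 211.6, 368.9, 265.1] [ 0.367 -0.113  0.132]
top feed 0.54 [212.7, 207.0, 234.9, 225.6] [0.448 0.266 0.085]
top feed 0.53 [149.5, 181.1, 191.9, 256.8] [0.436 0.441 0.068]
top feed 0.5 [367.0, 229.6, 374.3, 239.3] [ 0.387 -0.219  0.082]
{'t': 0.4, 'q': array([ 1.05902763e+00,  5.28257995e-02,  1.61316812e+00, -6.59431751e-06,
        1.47599468e+00, -1.18989011e-01]), 'dq': array([ 0.00036074, -0.00079554, -0.00260739, -0.00061024,  0.0011864 ,
        0.00124657]), 'effort': array([-6.54474661e-04, -3.93055272e+01, -3.69808853e+01, -1.69131977e-04,
        2.56288520e-03,  5.12683997e-06]), 'tool_pos': array([0.2391528 , 0.57729024, 0.23106517]), 'tool_rot': array([-6.12994778e-01, -3.08108893e+00,  5.94460650e-04]), 'contact_force': array([ 0.8930799 ,  0.28965464, -1.04718143]), 'wrist_torque': array([ 0.01247115, -0.068768  ,  0.02048054]), 'grip_force': 0.0, 'opening': 0.08563610906427316}
```

View pics/scene0.png

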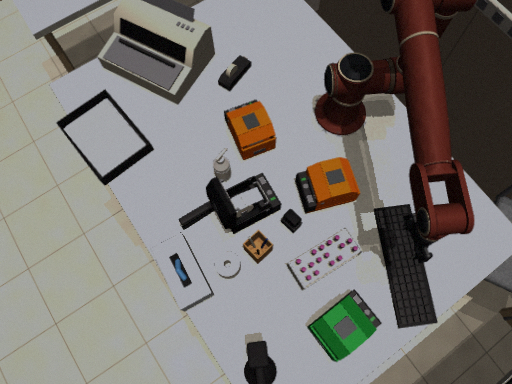

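View pics/top0.png

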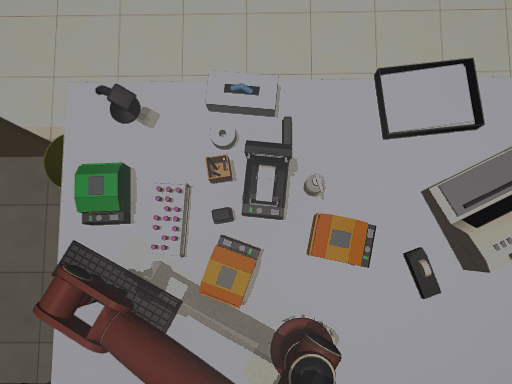

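The scene shows the black printer at about (240,205) with its cover up; the top view shows it at about (265,180), front at the bottom (deck at row ~210). The sanitiser is at (315,185) and the stamp at (222,215).

Run:
```python
from h import *
d=dict(np.load("top0.npz")); P=cloud(d)
crop=d["image"][110:240,190:345,::-1]; cv2.imwrite("pics/c.png",cv2.resize(crop,None,fx=5,fy=4.6,interpolation=cv2.INTER_CUBIC))
m=nets.silhouettes("top","printer")
pm=[x for x in m if 240<x["bbox"][0]<250][0]["mask"]
for lo,hi in((.07,.098),(.2,.3)):
    k=pm&(P[...,2]>lo)&(P[...,2]<hi); Q=P[k]
    r=cv2.minAreaRect(Q[:,:2].astype(np.float32)); print(lo,k.sum(),r,Q.min(0),Q.max(0)); print(cv2.boxPoints(r))
# deck slab + height map in region
for r in range(140,222,4): print(r,[("%.0f"%(1000*P[r,c,2])) for c in range(236,300,4)])
for a in((215,248),(215,285),(150,248),(150,288)): print(a,P[a].round(3))
# other cam
d=dict(np.load("scene0.npz")); P=cloud(d); 
m=[x for x in nets.silhouettes("scene","printer") if 195<x["bbox"][0]<210][0]["mask"]
for lo,hi in((.07,.098),(.2,.3)):
    Q=P[m&(P[...,2]>lo)&(P[...,2]<hi)]; r=cv2.minAreaRect(Q[:,:2].astype(np.float32)); print(lo,r,Q.min(0),Q.max(0));print(cv2.boxPoints(r))
```

```text
0.07 1228 ((0.5449343919754028, 0.12247970700263977), (0.1409105807542801, 0.20175345242023468), 84.39818572998047) [0.43813527 0.04569797 0.07026013] [0.65057615 0.20021325 0.09797678]
[[0.43766198 0.06220791]
 [0.63845193 0.04251387]
 [0.6522068  0.1827515 ]
 [0.45141685 0.20244554]]
0.2 677 ((0.6341391205787659, 0.11373288929462433), (0.13975626230239868, 0.06193691864609718), 83.54843139648438) [0.59655711 0.04323387 0.20062654] [0.66775171 0.18303359 0.25674473]
[[0.5955151  0.047777  ]
 [0.6570597  0.04081757]
 [0.67276317 0.17968878]
 [0.6112185  0.18664822]]
140 ['-3', '-2', '3', '201', '5', '1', '-2', '-4', '-2', '2', '-6', '2', '49', '45', '2', '-2']
144 ['-1', '1', '1', '235', '237', '228', '227', '222', '214', '215', '210', '209', '207', '202', '3', '4']
148 ['3', '5', '-3', '244', '242', '243', '240', '243', '244', '247', '242', '245', '240', '236', '4', '-3']
152 ['0', '-4', '-4', '240', '241', '242', '250', '254', '250', '249', '254', '246', '244', '245', '2', '0']
156 ['1', '-3', '-6', '229', '91', '90', '98', '96', '236', '233', '239', '238', '100', '239', '-4', '1']
[... 1584 characters left out ...]
0', '0']
(215, 248) [0.45  0.181 0.055]
(215, 285) [ 0.454  0.054 -0.002]
(150, 248) [0.63  0.173 0.244]
(150, 288) [0.629 0.054 0.244]
0.07 ((0.5463789701461792, 0.12139737606048584), (0.14418742060661316, 0.20093075931072235), 83.81632995605469) [0.44151298 0.04848446 0.07013953] [0.65367795 0.20134092 0.09799086]
[[0.43873248 0.06054486]
 [0.63849413 0.0389014 ]
 [0.65402544 0.1822499 ]
 [0.4542638  0.20389336]]
0.2 ((0.6368710398674011, 0.11189515143632889), (0.14488664269447327, 0.06192367896437645), 86.18576049804688) [0.60283531 0.03872833 0.20030371] [0.67209201 0.18505583 0.25617527]
[[0.6011587  0.04167193]
 [0.6629452  0.03755265]
 [0.6725834  0.18211837]
 [0.61079687 0.18623765]]
```

View pics/c.png

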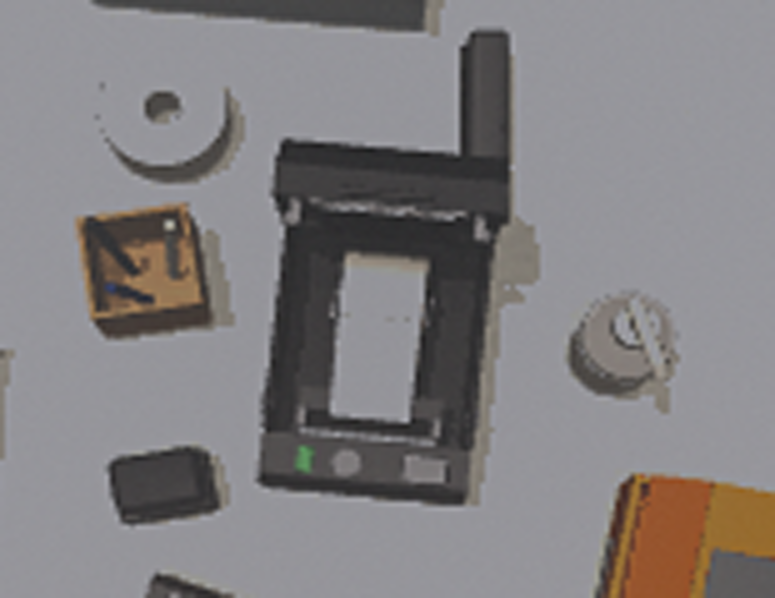

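Emit:
{"fn": "jog_arm", "kwargs": {
  "commands": [0,0,-0.7,0,0,-0.72,0,0,0,-0.7,0,0,-0.73,0,0,0,-0.6,0,0,-0.73,0,0,0,0,0,0,-0.72,0,-0.55,-0.44,0,0,0,0,0,-0.55,-0.44,0,0,0,0,0,-0.55,-0.44,0,0,0,0,0,-0.55,-0.44,0,0,0,0,0,-0.55,-0.44,0,0,0,0,0,-0.55,-0.44,0,0,0,0,0,-0.55,-0.44,0,0,0,0,0,-0.55,-0.44,0,0,0,0,0,-0.55,-0.44,0,0,0,0,0,-0.55,-0.44,0,0,0,0,0,-0.55,-0.44,0,0,0,0,0,-0.55,-0.44,0,0,0,0,0,-0.55,-0.44,0,0,0,0,0,-0.55,-0.44,0,0,0,0,0,-0.55,-0.44,0,0,0,0,0,-0.5,-0.44,0,0,0,0,0]
}}

```text
t: 3.0
tool_pos: [0.7191, 0.1022, 0.3511]
tool_rot: [-0.162, -3.137, -0.0]
contact_force: [0.1, 0.2, -0.4]
opening: -0.0001
grip_force: 0.0
```

```bash
cat >> h.py <<'E'
O=np.array([.5566,.1208]); ex=np.array([.9947,-.1028]); ey=np.array([.1028,.9947])
def state():
    o=ctrl.get_obs(); d=o["tool_pos"][:2]-O
    from scipy.spatial.transform import Rotation as R
    M=R.from_rotvec(o["tool_rot"]).as_matrix()
    f=o["contact_force"]
    print("t",round(o["t"],2),"local",(d@ex).round(4),(d@ey).round(4),o["tool_pos"][2].round(4),"x-axis",M[:,0].round(3),"z",M[:,2].round(3),"F loc",(f[:2]@ex).round(2),(f[:2]@ey).round(2),f[2].round(2),"open",o["opening"].round(4))
    return o
E
python3 -c "
from h import *
state()
H=np.array([.075,.094])
for th in np.linspace(1.5,-.0,16):
    s=.122+(1.5-th)/1.5*.021; h=.042-(s-.105)*22/45
    c=H+s*np.array([-np.cos(th),np.sin(th)])+h*np.array([np.sin(th),np.cos(th)])
    w=np.clip((th-.456)/.15,-1,1)*.011
    print(th.round(2),(c[0]+w).round(4),c[1].round(4))
"
```

```text
Traceback (most recent call last):
  File "h.py", line 16, in state
    print("t",round(o["t"],2),"local",(d@ex).round(4),(d@ey).round(4),o["tool_pos"][2].round(4),"x-axis",M[:,0].round(3),"z",M[:,2].round(3),"F loc",(f[:2]@ex).round(2),(f[:2]@ey).round(2),f[2].round(2),"open",o["opening"].round(4))
                                                                                                                                                                                                                  ^^^^^^^^^^^^^^^^^^
AttributeError: 'float' object has no attribute 'round'
```

Emit:
{"fn": "jog_arm", "kwargs": {
  "commands": [0,0,0.45,0,0,0,0,0,0,0.45,0,0,0,0,0,0,0.45,0,0,0,0,0,0,0.45,0,0,0,0,0,0,0.45,0,0,0,0,0,0,0,0,0,0,0]
}}

```text
t: 3.75
tool_pos: [0.7164, 0.1032, 0.2127]
tool_rot: [-0.161, -3.131, 0.001]
contact_force: [0.5, 0.7, -0.2]
opening: -0.0002
grip_force: 0.0
```

```bash
sed -i 's/,"open".*$/)/' h.py
python3 -c "
from h import *
state()
H=np.array([.075,.094])
for th in np.linspace(1.5,-.0,16):
    s=.122+(1.5-th)/1.5*.021; h=.042-(s-.105)*22/45
    c=H+s*np.array([-np.cos(th),np.sin(th)])+h*np.array([np.sin(th),np.cos(th)])
    w=np.clip((th-.456)/.15,-1,1)*.011
    print(th.round(2),(c[0]+w).round(4),c[1].round(4))
for c in('scene','top'):
    d=eyes.get_image(c); im=d['image'][...,::-1]
    im=im[140:250,180:300] if c=='scene' else im[120:230,220:340]
    cv2.imwrite(f'pics/{c}1.png',cv2.resize(im,None,fx=3.3,fy=3.3))
cv2.imwrite('pics/both1.png',np.hstack([cv2.imread(f'pics/{c}1.png') for c in('scene','top')]))
"
```

```text
t 3.75 local 0.1608 -0.001 0.2127 x-axis [-0.995  0.103  0.006] z [-0.006 -0.    -1.   ] F loc 0.39 0.71 -0.15
1.5 0.111 0.2181
1.4 0.0976 0.2212
1.3 0.0838 0.2229
1.2 0.0698 0.2231
1.1 0.0557 0.2218
1.0 0.0418 0.2189
0.9 0.0281 0.2145
0.8 0.0149 0.2087
0.7 0.0023 0.2014
0.6 -0.01 0.1927
0.5 -0.0283 0.1828
0.4 -0.0455 0.1716
0.3 -0.0611 0.1594
0.2 -0.0685 0.1462
0.1 -0.0745 0.1321
-0.0 -0.079 0.1174
```

View pics/both1.png

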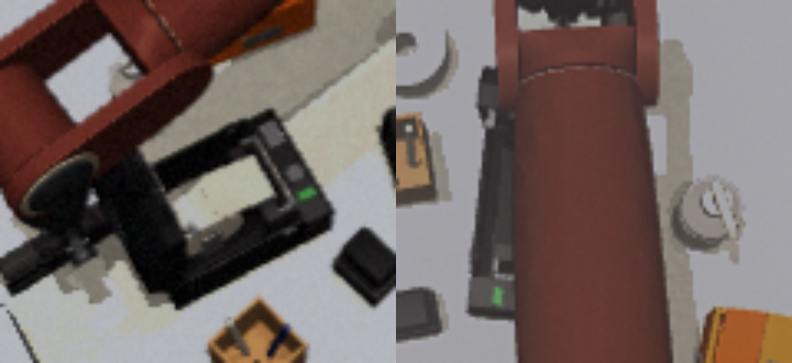

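In the left crop the fingers are behind the upright cover, at about (80,240), and the arm is clear of the other things. Next I push it towards the front.

Emit:
{"fn": "jog_arm", "kwargs": {
  "commands": [0.12,0,-0.015,0,0,0,0,0.12,0,-0.015,0,0,0,0,0.12,0,-0.015,0,0,0,0,0.12,0,-0.015,0,0,0,0,0.1,0,-0.015,0,0,0,0,0.1,0,-0.015,0,0,0,0,0.1,0,-0.015,0,0,0,0,0.1,0,-0.015,0,0,0,0,0.08,0,-0.01,0,0,0,0,0.08,0,-0.01,0,0,0,0]
}}

```text
t: 5.1
tool_pos: [0.656, 0.1098, 0.2249]
tool_rot: [0.161, 3.137, 0.0]
contact_force: [0.8, -1.0, -0.2]
opening: -0.0
grip_force: 0.4
```

Emit:
{"fn": "jog_arm", "kwargs": {
  "commands": [0.08,0,0,0,0,0,0,0.08,0,0,0,0,0,0,0.08,0,0,0,0,0,0,0.08,0,0,0,0,0,0,0.08,0,0,0,0,0,0]
}}

```text
t: 5.72
tool_pos: [0.6318, 0.1123, 0.2248]
tool_rot: [0.161, 3.137, 0.0]
contact_force: [0.7, 0.4, 2.2]
opening: -0.0003
grip_force: 0.8
```

```bash
python3 -c "
from h import *
state()"
```

```text
t 5.72 local 0.0757 -0.0007 0.2248 x-axis [-0.995  0.103 -0.   ] z [ 0.  0. -1.] F loc 0.69 0.46 2.24
```

Emit:
{"fn": "jog_arm", "kwargs": {
  "commands": [0.094,0,0.012,0,0,0,0,0.094,0,0.014,0,0,0,0,0.094,0,0.016,0,0,0,0,0.094,0,0.018,0,0,0,0,0.094,0,0.02,0,0,0,0,0.094,0,0.022,0,0,0,0]
}}

```text
t: 6.48
tool_pos: [0.5978, 0.1156, 0.2177]
tool_rot: [-0.161, -3.136, 0.0]
contact_force: [0.5, -0.8, -0.1]
opening: -0.0
grip_force: 0.1
```

Emit:
{"fn": "jog_arm", "kwargs": {
  "commands": [0.075,0,0.025,0,0,0,0,0.075,0,0.025,0,0,0,0,0.075,0,0.028,0,0,0,0,0.075,0,0.028,0,0,0,0,0.075,0,0.031,0,0,0,0,0.075,0,0.031,0,0,0,0]
}}

```text
t: 7.22
tool_pos: [0.5713, 0.1185, 0.2084]
tool_rot: [-0.161, -3.137, -0.0]
contact_force: [-1.0, 0.1, -0.8]
opening: -0.0
grip_force: 0.0
```

```bash
python3 -c "
from h import *
state()
d=eyes.get_image('scene'); im=d['image'][...,::-1][140:250,180:300]
cv2.imwrite('pics/s2.png',cv2.resize(im,None,fx=5,fy=5))"
```

```text
t 7.22 local 0.0149 -0.0008 0.2084 x-axis [-0.995  0.103  0.   ] z [-0.  0. -1.] F loc -0.99 -0.02 -0.82
```

View pics/s2.png

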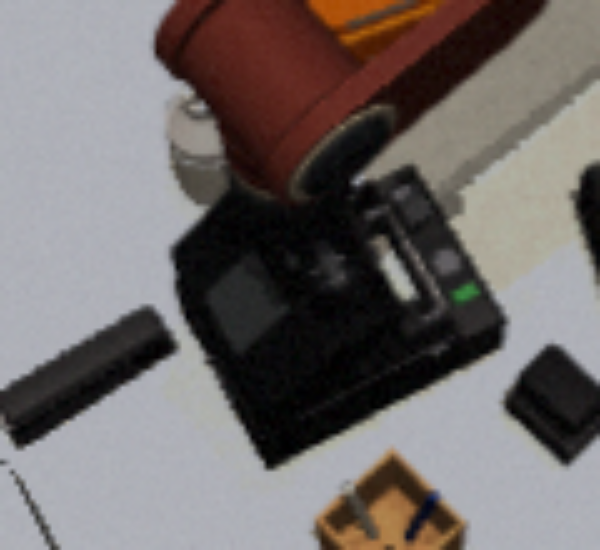

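The cover is partly down, following the fingertips at about (330,270), and the printer has not moved. I keep going.

Emit:
{"fn": "jog_arm", "kwargs": {
  "commands": [0.094,0,0.045,0,0,0,0,0.094,0,0.048,0,0,0,0,0.094,0,0.05,0,0,0,0,0.094,0,0.053,0,0,0,0,0.094,0,0.055,0,0,0,0,0.094,0,0.057,0,0,0,0,0.094,0,0.057,0,0,0,0,0.094,0,0.057,0,0,0,0]
}}

```text
t: 8.28
tool_pos: [0.5264, 0.1231, 0.183]
tool_rot: [0.161, 3.137, -0.0]
contact_force: [0.2, 0.4, 0.0]
opening: -0.0002
grip_force: 0.0
```

Emit:
{"fn": "jog_arm", "kwargs": {
  "commands": [0.065,0,0.049,0,0,0,0,0.065,0,0.049,0,0,0,0,0.065,0,0.049,0,0,0,0,0.065,0,0.049,0,0,0,0,0.065,0,0.049,0,0,0,0,0.065,0,0.049,0,0,0,0,0.065,0,0.049,0,0,0,0,0.065,0,0.049,0,0,0,0]
}}

```text
t: 9.28
tool_pos: [0.4955, 0.1263, 0.1595]
tool_rot: [0.161, 3.137, 0.0]
contact_force: [-0.1, 0.0, 1.0]
opening: -0.0002
grip_force: 0.0
```

Emit:
{"fn": "jog_arm", "kwargs": {
  "commands": [0.028,0,0.056,0,0,0,0,0.028,0,0.056,0,0,0,0,0.028,0,0.056,0,0,0,0,0.028,0,0.056,0,0,0,0,0.028,0,0.056,0,0,0,0,0.028,0,0.056,0,0,0,0,0.028,0,0.056,0,0,0,0,0.028,0,0.056,0,0,0,0]
}}

```text
t: 10.28
tool_pos: [0.4822, 0.1277, 0.1326]
tool_rot: [-0.161, -3.137, 0.0]
contact_force: [-0.2, 0.2, -0.2]
opening: -0.0
grip_force: 0.0
```

```bash
python3 -c "
from h import *
state()"
```

```text
t 10.28 local -0.0747 -0.0008 0.1326 x-axis [-0.995  0.103  0.   ] z [-0. -0. -1.] F loc -0.24 0.22 -0.16
```

Emit:
{"fn": "jog_arm", "kwargs": {
  "commands": [0,0,0.03,0,0,0,0,0,0,0.03,0,0,0,0,0,0,0.03,0,0,0,0,0,0,0.03,0,0,0,0]
}}

```text
t: 10.78
tool_pos: [0.4826, 0.1277, 0.1272]
tool_rot: [-0.161, -3.137, 0.0]
contact_force: [-7.0, -1.7, 14.1]
opening: -0.0003
grip_force: 7.3
```

Emit:
{"fn": "jog_arm", "kwargs": {
  "commands": [0,0,0.025,0,0,0,0,0,0,0.025,0,0,0,0,0,0,0.025,0,0,0,0]
}}

```text
t: 11.15
tool_pos: [0.4821, 0.1278, 0.124]
tool_rot: [-0.161, -3.135, 0.0]
contact_force: [-11.4, -0.6, 14.8]
opening: 0.0
grip_force: 8.7
```

Emit:
{"fn": "jog_arm", "kwargs": {
  "commands": [0,0,-0.1,0,0,0,0,0.1,0,-0.3,0,0,0,0,0.5,0,-0.5,0,0,0,0,0.5,0,-0.3,0,0,0,0,0,0,0,0,0,0,0]
}}

```text
t: 11.78
tool_pos: [0.4169, 0.1349, 0.1958]
tool_rot: [0.16, 3.132, 0.002]
contact_force: [0.4, -0.2, -0.1]
opening: -0.0002
grip_force: 0.0
```

```bash
python3 -c "
from h import *
state()
d=eyes.get_image('scene'); im=d['image'][...,::-1][140:250,180:300]
cv2.imwrite('pics/s3.png',cv2.resize(im,None,fx=5,fy=5))
P=cloud(d).reshape(-1,3); L=np.c_[(P[:,:2]-O)@ex,(P[:,:2]-O)@ey,P[:,2]]
for x in range(-120,100,10):
    o=[]
    for y0,y1 in((-70,-30),(-30,20),(20,66)):
        k=(abs(L[:,0]-x/1000)<.005)&(L[:,1]>y0/1000)&(L[:,1]<y1/1000)&(L[:,2]<.2)&(L[:,2]>.06); o.append((k.sum(),np.round(np.median(L[k,2])*1000,1) if k.any() else 0))
    print(x,o)
P=cloud(d); m=(P[...,2]>.07)&(P[...,2]<.15); Q=(P[m][:,:2]-O); q=np.c_[Q@ex,Q@ey]; q=q[(abs(q[:,0]+.011)<.15)&(abs(q[:,1])<.085)]
r=cv2.minAreaRect(q.astype(np.float32)); print(r, np.percentile(q,[1,99],axis=0))
"
```

```text
t 11.78 local -0.1405 -0.0004 0.1958 x-axis [-0.995  0.102 -0.005] z [ 0.005  0.001 -1.   ] F loc 0.44 -0.11 -0.13
-120 [(np.int64(0), 0), (np.int64(0), 0), (np.int64(0), 0)]
-110 [(np.int64(13), np.float64(72.9)), (np.int64(15), np.float64(73.7)), (np.int64(16), np.float64(74.8))]
-100 [(np.int64(25), np.float64(79.3)), (np.int64(38), np.float64(78.1)), (np.int64(33), np.float64(78.7))]
-90 [(np.int64(26), np.float64(81.5)), (np.int64(29), np.float64(79.6)), (np.int64(32), np.float64(78.1))]
-80 [(np.int64(7), np.float64(79.7)), (np.int64(19), np.float64(109.9)), (np.int64(18), np.float64(76.3))]
-70 [(np.int64(22), np.float64(122.7)), (np.int64(30), np.float64(123.0)), (np.int64(26), np.float64(124.0))]
-60 [(np.int64(26), np.float64(126.6)), (np.int64(33), np.float64(127.0)), (np.int64(31), np.float64(127.3))]
-50 [(np.int64(29), np.float64(131.1)), (np.int64(32), np.float64(131.7)), (np.int64(34), np.float64(131.2))]
-40 [(np.int64(26), np.float64(133.7)), (np.int64(35), np.float64(135.8)), (np.int64(30), np.float64(135.8))]
-30 [(np.int64(28), np.float64(141.4)), (np.int64(38), 
[... 826 characters left out ...]
.int64(30), np.float64(136.8)), (np.int64(41), np.float64(135.4)), (np.int64(39), np.float64(135.8))]
60 [(np.int64(34), np.float64(123.8)), (np.int64(43), np.float64(125.7)), (np.int64(40), np.float64(124.9))]
70 [(np.int64(33), np.float64(113.4)), (np.int64(42), np.float64(115.0)), (np.int64(41), np.float64(114.9))]
80 [(np.int64(26), np.float64(104.0)), (np.int64(27), np.float64(105.2)), (np.int64(27), np.float64(104.1))]
90 [(np.int64(20), np.float64(86.6)), (np.int64(24), np.float64(88.8)), (np.int64(26), np.float64(87.8))]
((-0.01002965122461319, 0.0015062540769577026), (0.14468640089035034, 0.20194099843502045), 89.45423889160156) [[-0.10752276 -0.06891197]
 [ 0.08939189  0.07053719]]
```

View pics/s3.png

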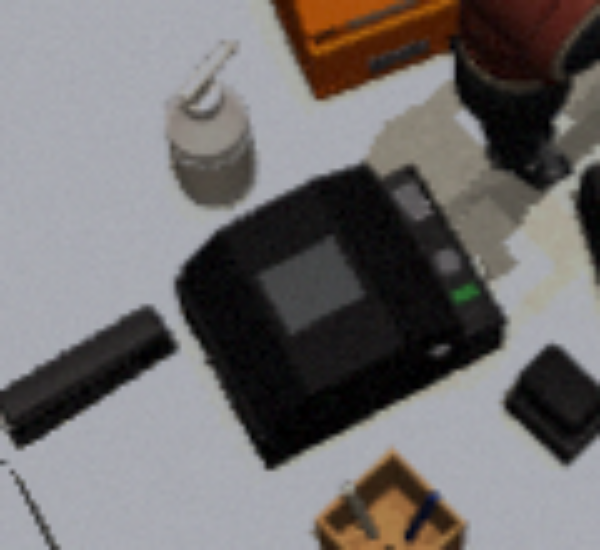

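The cover rests on the catches (grey window at about (315,285)) with its front still about 9 mm proud, and the printer has not moved. I will press on the front edge of the flat part of the dome, so that the force is vertical.

Emit:
{"fn": "jog_arm", "kwargs": {
  "commands": [-0.29,0,0,0,0,0,0,-0.29,0,0,0,0,0,0,-0.29,0,0,0,0,0,0,-0.29,0,0,0,0,0,0,-0.29,0,0,0,0,0,0,-0.29,0,0.1,0,0,0,0,0,0,0.2,0,0,0,0,0,0,0.2,0,0,0,0,0,0,0.15,0,0,0,0,0,0,0.1,0,0,0,0,0,0,0.06,0,0,0,0,0,0,0,0,0,0,0]
}}

```text
t: 13.32
tool_pos: [0.5205, 0.1237, 0.1445]
tool_rot: [0.161, 3.137, 0.0]
contact_force: [0.1, 0.5, -0.5]
opening: 0.0002
grip_force: 0.0
```

Emit:
{"fn": "jog_arm", "kwargs": {
  "commands": [0,0,0.03,0,0,0,0,0,0,0.03,0,0,0,0]
}}

```text
t: 13.58
tool_pos: [0.5208, 0.1237, 0.1412]
tool_rot: [0.161, 3.137, 0.0]
contact_force: [-1.0, -0.2, 0.6]
opening: 0.0003
grip_force: 0.0
```

Emit:
{"fn": "jog_arm", "kwargs": {
  "commands": [0,0,0.025,0,0,0,0,0,0,0,0,0,0,0]
}}

```text
t: 13.82
tool_pos: [0.5209, 0.1238, 0.1408]
tool_rot: [0.161, 3.137, 0.0]
contact_force: [-2.7, -0.6, 5.9]
opening: 0.0005
grip_force: 3.2
```

Emit:
{"fn": "jog_arm", "kwargs": {
  "commands": [0,0,0.02,0,0,0,0,0,0,0.02,0,0,0,0]
}}

```text
t: 14.08
tool_pos: [0.5211, 0.1238, 0.1404]
tool_rot: [0.161, 3.137, -0.0]
contact_force: [-9.9, -2.4, 17.8]
opening: 0.0
grip_force: 10.1
```

Emit:
{"fn": "jog_arm", "kwargs": {
  "commands": [0,0,0.02,0,0,0,0,0,0,0.02,0,0,0,0]
}}

```text
t: 14.32
tool_pos: [0.5207, 0.1239, 0.1392]
tool_rot: [-0.161, -3.137, 0.0]
contact_force: [-13.3, -1.4, 17.9]
opening: -0.0002
grip_force: 10.6
```

Emit:
{"fn": "jog_arm", "kwargs": {
  "commands": [0.03,0,0.01,0,0,0,0,0.03,0,0.01,0,0,0,0]
}}

```text
t: 14.58
tool_pos: [0.518, 0.1241, 0.1345]
tool_rot: [0.161, 3.134, 0.0]
contact_force: [1.4, -0.1, 6.3]
opening: 0.0004
grip_force: 2.1
```

Emit:
{"fn": "jog_arm", "kwargs": {
  "commands": [0.02,0,0.02,0,0,0,0,0.02,0,0.02,0,0,0,0]
}}

```text
t: 14.82
tool_pos: [0.5175, 0.1242, 0.1341]
tool_rot: [0.161, 3.13, 0.001]
contact_force: [2.2, 0.2, 9.4]
opening: -0.0004
grip_force: 4.4
```

Emit:
{"fn": "jog_arm", "kwargs": {
  "commands": [0,0,0.06,0,0,0,0,0,0,0,0,0,0,0]
}}

```text
t: 15.08
tool_pos: [0.5178, 0.1243, 0.1337]
tool_rot: [0.161, 3.13, 0.0]
contact_force: [-7.5, -2.1, 23.7]
opening: 0.0
grip_force: 12.1
```

Emit:
{"fn": "jog_arm", "kwargs": {
  "commands": [0,0,-0.2,0,0,0,0,0,0,-0.5,0,0,0,0,0.33,-0.22,-0.2,0,0,0,0,0.33,-0.22,0,0,0,0,0,0.33,-0.22,0,0,0,0,0,0,0,0,0,0,0,0]
}}

```text
t: 15.82
tool_pos: [0.4505, 0.0907, 0.1805]
tool_rot: [-0.163, -3.137, -0.0]
contact_force: [1.1, 0.1, 0.8]
opening: 0.0003
grip_force: 0.0
```

```bash
python3 -c "
from h import *
state()
d=eyes.get_image('scene'); im=d['image'][...,::-1][140:250,180:300]
cv2.imwrite('pics/s4.png',cv2.resize(im,None,fx=5,fy=5))
P=cloud(d).reshape(-1,3); L=np.c_[(P[:,:2]-O)@ex,(P[:,:2]-O)@ey,P[:,2]]
for x in range(-110,100,20):
    k=(abs(L[:,0]-x/1000)<.005)&(L[:,1]>-.0)&(L[:,1]<.066)&(L[:,2]<.16)&(L[:,2]>.06); print(x,k.sum(),np.round(np.median(L[k,2])*1000,1))
q=L[(L[:,2]>.07)&(L[:,2]<.15)]; q=q[(abs(q[:,0]+.011)<.15)&(abs(q[:,1])<.085)]
print(np.percentile(q[:,:2],[1,99],axis=0))
"
```

```text
t 15.82 local -0.1025 -0.0408 0.1805 x-axis [-0.995  0.103  0.001] z [-0.001  0.    -1.   ] F loc 1.13 0.2 0.8
-110 23 74.2
-90 46 76.9
-70 44 115.0
-50 45 126.0
-30 48 134.7
-10 52 135.1
10 54 135.9
30 52 136.4
50 54 131.5
70 55 113.1
90 36 87.6
[[-0.10725071 -0.06937905]
 [ 0.08935731  0.0703032 ]]
```

View pics/s4.png

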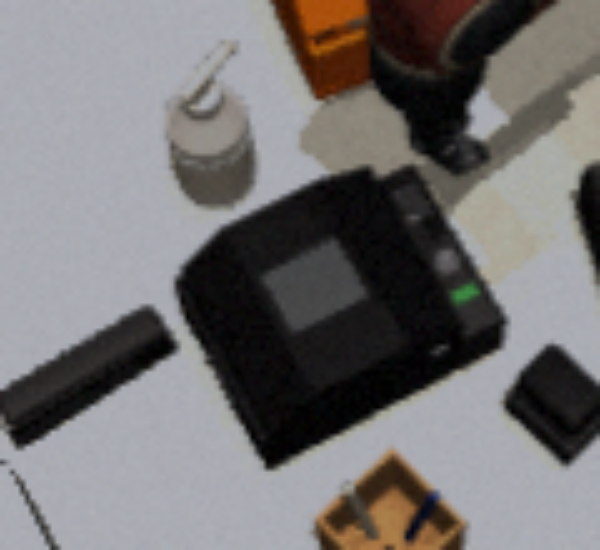

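The cover is shut: the dome is flat at 135–136 mm and the front is down to 115 mm at x = -70. The gripper is above the key at about (415,205). Now the button.

Emit:
{"fn": "jog_arm", "kwargs": {
  "commands": [-0.09,0,0.3,0,0,0,0,0,0,0.35,0,0,0,0,0,0,0.3,0,0,0,0,0,0,0.25,0,0,0,0,0,0,0.15,0,0,0,0,0,0,0.12,0,0,0,0,0,0,0,0,0,0,0]
}}

```text
t: 16.75
tool_pos: [0.4567, 0.0905, 0.0929]
tool_rot: [-0.161, -3.137, 0.0]
contact_force: [-0.3, -0.1, 0.3]
opening: 0.0
grip_force: 0.0
```

Emit:
{"fn": "jog_arm", "kwargs": {
  "commands": [0,0,0.03,0,0,0,0,0,0,0.03,0,0,0,0,0,0,0.02,0,0,0,0]
}}

```text
t: 17.12
tool_pos: [0.457, 0.0905, 0.0886]
tool_rot: [0.161, 3.137, 0.0]
contact_force: [-0.0, -0.3, -0.3]
opening: -0.0001
grip_force: 0.0
```

Emit:
{"fn": "jog_arm", "kwargs": {
  "commands": [0,0,0.03,0,0,0,0,0,0,0.03,0,0,0,0,0,0,0.03,0,0,0,0]
}}

```text
t: 17.5
tool_pos: [0.4568, 0.0905, 0.0829]
tool_rot: [-0.161, -3.137, 0.0]
contact_force: [-1.0, 0.2, 0.6]
opening: -0.0
grip_force: 0.7
```

Emit:
{"fn": "jog_arm", "kwargs": {
  "commands": [0,0,0.03,0,0,0,0,0,0,0.025,0,0,0,0]
}}

```text
t: 17.75
tool_pos: [0.4568, 0.0905, 0.0799]
tool_rot: [-0.161, -3.137, 0.0]
contact_force: [-2.2, -0.2, 4.0]
opening: -0.0003
grip_force: 1.7
```

Emit:
{"fn": "jog_arm", "kwargs": {
  "commands": [0,0,0.03,0,0,0,0,0,0,0,0,0,0,0]
}}

```text
t: 18.0
tool_pos: [0.4568, 0.0905, 0.0793]
tool_rot: [-0.161, -3.136, 0.0]
contact_force: [-6.4, -1.1, 10.8]
opening: 0.0005
grip_force: 5.6
```

The button is bottomed: the tip stopped 3.6 mm down at 11 N. I let it go and retreat.

Emit:
{"fn": "jog_arm", "kwargs": {
  "commands": [0,0,-0.1,0,0,0,0,0,0,-0.2,0,0,0,0,0,0,-0.5,0,0,0,0,0.3,0,-0.6,0,0,0,0,0.4,0,-0.6,0,0,0,0,0.3,0,-0.3,0,0,0,0,0,0,0,0,0,0,0,0,0,0,0,0,0,0]
}}

```text
t: 19.0
tool_pos: [0.3971, 0.0966, 0.2152]
tool_rot: [-0.161, -3.137, 0.0]
contact_force: [0.3, -0.6, -0.3]
opening: 0.0001
grip_force: 0.0
```

```bash
python3 -c "
from h import *
state()
d=eyes.get_image('scene')
P=cloud(d).reshape(-1,3); L=np.c_[(P[:,:2]-O)@ex,(P[:,:2]-O)@ey,P[:,2]]
for x in (-90,-70,-50,-30,-10,30):
    k=(abs(L[:,0]-x/1000)<.005)&(L[:,1]>-.0)&(L[:,1]<.066)&(L[:,2]<.16)&(L[:,2]>.06); print(x,k.sum(),np.round(np.median(L[k,2])*1000,1))
k=(abs(L[:,0]+.094)<.008)&(abs(L[:,1]+.04)<.012)&(L[:,2]<.12); print('key',k.sum(),np.median(L[k,2]))
q=L[(L[:,2]>.07)&(L[:,2]<.15)]; q=q[(abs(q[:,0]+.011)<.15)&(abs(q[:,1])<.085)]
print(np.percentile(q[:,:2],[1,99],axis=0))
"
```

```text
t 19.0 local -0.1561 -0.0405 0.2152 x-axis [-0.995  0.103  0.   ] z [-0. -0. -1.] F loc 0.35 -0.53 -0.3
-90 44 77.5
-70 41 115.2
-50 46 125.7
-30 51 135.3
-10 48 135.7
30 49 136.2
key 27 0.08208501825711267
[[-0.10679475 -0.06923606]
 [ 0.08987845  0.07032043]]
```

```bash
python3 -c "
from station import job
print(job.finish_job())"
```

```text
the job is handed in; nothing more can be done
None
```

The job is handed in at about 19 s: by the camera depth the cover is fully shut, the feed button went down fully and came back up, and the printer has not moved; no other objects were touched.

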